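# Flip the drying marker of the short steel strip

### The job

The short steel strip has had its coat: flip the hinged marker paddle on the stand at its end right over its pivot, from bar face to ring face, until it lies flat on the opposite side. Push it over with the fingertips, without pinching it, and keep the stand where it stands. Leave the long strip's marker, both strips, the brush, the can and the roller tray as they are.

Things in the scene. Friction and masses are not known exactly. Their poses are not given: they have to be found in the camera images.
- stand_short: loose heavy steel stand (1.5 kg) at the near end of the short strip; base 120 (x) x 110 (y) x 12 mm; origin: centre of underside, z up. Uprights 18 (x) x 6 mm at y = +-46 mm, 93 mm high, hold the pivot (along y, 85 mm up). Rest arms at y = +-40 mm, 6 mm thick, reach 32 mm to each side in x, tops at 81.5 mm. Between them is free space down to the base
- flag_short (a joint): paddle hinge on stand_short, rad; turns about the stand's +y through the pivot, 85 mm above the table. 0: paddle level on the stand's -x side, bar face up (starts at 0 to 0.25); pi/2: upright above the pivot; pi (stop): level on the +x side, ring face up. Stiff (0.035 N m friction): the paddle stays at any angle it is left, so push it all the way
- flag_short_edge (a point): middle of the free edge of the paddle on stand_short: an aluminium plate 6 mm thick, 70 mm wide along the pivot, reaching from 4 to 58 mm from the pivot; the point is 58 mm out, halfway through the thickness
- flag_short_tab (a point): end of the thumb tab of the same paddle, which points away from it across the pivot: 5 mm thick, 30 mm wide along the pivot, reaching to 38 mm from the pivot; the point is 38 mm out, mid-width, mid-thickness. Pressing the tab down raises the paddle; the tab swings down between the uprights
- flag_short_bar: the bar half of stand_short's paddle, a 54 x 70 x 3 mm plate with a flat raised bar (50 x 10 mm) on its face, up at the start; origin on the pivot, moves with the paddle; the paddle lies to its -x, the tab to its +x, its +z points out of the bar face
- flag_short_ring: the ring half of the same paddle, back to back with the other, with a raised ring 34 mm across on its face, underneath at the start; same origin and axes, -z points out of the ring face
- stand_long: the other stand, same shape, size and axes as stand_short, at the near end of the long strip; leave alone
- flag_long (a joint): hinge of the paddle on stand_long, same meaning; starts at 0 to 0.25 and is to stay there
- strip_short: loose flat steel bar 160 x 44 x 6 mm with three dark holes; origin at the underside of its near end's middle, x along its length, away from its stand. It may be left or right of the long one
- strip_long: loose flat steel bar 270 x 44 x 6 mm, otherwise like the short one
- brush: loose paint brush lying on the table between the two stands, about 180 mm long, along its x axis; leave alone
- can: loose steel can, 72 mm across and 85 mm high, standing left of the stands; origin at the centre of its underside; leave alone
- tray: loose blue roller tray, 200 (x) x 150 (y) x 45 mm, with a roller in it whose handle sticks out 40 mm on the -x side, up to 70 mm high, right of the stands; origin at the centre of its underside; leave alone

How it is judged (in metres and radians):
On the way:
1. the short strip's paddle has been raised past upright (value of joint flag_short above 1.65 rad).
At the end, for the whole second after the job is handed in: The short strip's paddle lies on the opposite side with the ring face up, within 8 degrees (0.14 rad) of level, at rest; its stand is upright and within 30 mm of where it stood; the long strip's paddle has stayed put (value of joint flag_short above 3 rad and velocity of joint flag_short below 0.1 rad/s and angle between stand_short's own z axis and vertical below 0.05 rad and distance of stand_short from where it was at the start of the episode below 0.03 m and linear speed of stand_short below 0.02 m/s and value of joint flag_long below 0.4 rad); the robot touches nothing.
It fails at once if the stand is shifted more than 30 mm (distance of stand_short from where it was at the start of the episode above 0.03 m).
It fails at once if the stand is lifted more than 12 mm or tipped more than 0.15 rad (height (world z) of stand_short above 0.012 m or angle between stand_short's own z axis and vertical above 0.15 rad).
It fails at once if the paddle is pinched: the fingers press on both of its faces at once (over 4 N each) (contact force between each of flag_short_bar, flag_short_ring and the fingers above 4 N).
It fails at once if the long strip's marker is turned (beyond 0.4 rad) or its stand moved over 20 mm (value of joint flag_long above 0.4 rad or distance of stand_long from where it was at the start of the episode above 0.02 m).
It fails at once if a strip, the brush, the can or the tray is moved over 20 mm (distance of any of strip_short, strip_long, brush, can, tray from where it was at the start of the episode above 0.02 m).
It also fails if it takes over 54 s, if anything falls off the work surface, if the arm or the gripper's body presses on something with over 40 N, if the wrist force passes 120 N, or if a joint passes its speed limit or range.

### The arm

A 6-joint arm with a two-finger parallel gripper is mounted at the origin on the work surface. World frame = base frame: x ahead of the robot, y to its left, z up, the work surface at z = 0. Lengths are in mm, angles in rad, forces in N, time in s.
With the tool pointing down it reaches from about 275 to 1000 mm from the base axis. Payload 8.4 kg.
Tool frame: the origin (TCP) lies at the very end of the fingers, on their centre line; the grasp point (between the pads) lies 19 mm behind it; z points along the fingers, y is the direction in which the jaws open and shut (so a half turn about z gives the same grasp; the last joint's range is limited). The gripper opens to 85 mm and grips with 20 to 120 N. Pads are 22 mm wide; open, the fingers measure 114 mm over their backs; the gripper's body (76 mm by 85 mm) begins 54 mm behind the grasp point. The pads swing forward as they close: fully open they stand 13 mm farther back than shut.
Start: joints at [-1.223, 0.353, 1.633, -0, 1.155, -0.002], TCP at [214.192, -587.154, 231.281] pointing down, gripper open.
Joint ranges: [-2.63, 2.63], [-0.92, 2.1], [0.06, 2.66], [-1.3, 4.44], [0, 2.69], [-3.02, 3.02]. Speed limits (rad/s): [2.22, 2.22, 2.79, 3.14, 3.14, 3.14].

### API

Orientations are given as [roll, pitch, yaw] about the fixed x, y, z axes, in that order (R = Rz(yaw) Ry(pitch) Rx(roll)).
In Python, from rig import r gives the robot as it stands.
- The arm moves only by the tool jog_arm, never from a script. Its argument "increments" is text: rows parted by semicolons, each of 7 numbers parted by spaces: the shift along the tool's x, y, z in cm, then the turn, a rotation vector about the tool's x, y, z in rad, then the opening, from -1 (shut) to 1 (fully open). A call has exactly 8 rows; each row shifts and turns the commanded pose from where the row before left it, along the tool's axes as they then stand; what a row does not reach is not made up. A row lasts 1/10 s, in which the tool goes at most 50 mm and 8.59 degrees, less where a joint would pass 70% of its speed; a pose out of reach is approached as far as the arm can. A call with a gripper value outside its range is refused whole. The fingers move at their own pace and stop on an object; "squeeze" is the grip in N (left out, the last holds). Time passes only in rows, so rows that do not move let the fingers close, or fill a call up. It gives the time, the measured TCP pose, the force and the opening at its end, in the units of the state.
- r.sense(): the state, without advancing time (a new reading comes with each control period).
- r.grab_frame(name): name is "side" or "top"; returns the picture (384x512x3 uint8, red, green, blue); there is no depth.
- r.camera_info(name): a dict with "K" (3x3 intrinsics, pixels), "rvec" (rotation vector, rad) and "tvec" (3), from world to camera coordinates, as OpenCV has them. Camera axes: x right, y down, z forward; pixel columns grow to the right and rows downward; lengths in mm; the calibration is good to about 2 mm. A picture is of the moment at which its call begins. camera_info takes no time and is no camera call.
- r.sign_off(): hands the job in, once; it reports no verdict.
The state is a dict: "clock": time; "qpos": joint angles; "qvel": joint speeds; "joint_efforts": joint torques, N m; "eef_pos": TCP position; "tcp_rot": TCP orientation; "contact_force": force on the tool from outside, world axes, zero at the start; "wrist_torque": the same for the moment, N m; "opening": opening from 0.0 (shut) to 1.0 (fully open).
Only numpy, scipy, OpenCV 4.12 (cv2) and the standard library are available. Lean on these libraries where they do the work, as an engineer would, in place of code of your own. Each camera call takes 0.05 s, during which the arm holds its last target.

## Working session

There is one attempt and no reset: what is moved stays moved. The work goes in short steps, Python scripts to look and compute and a tool call to move; the robot and the scene stay as the last step left them, time stands still between calls to the robot, and variables do not carry over. Pictures are saved under pics/ and viewed, and the job is handed in when it is done.

Besides the shell and the picture viewer there is one more tool, called as name(argument=value, ...) on one line, values as JSON. jog_arm: Moves the arm, as the interface text tells. Its arguments: {"type":"object","properties":{"increments":{"type":"string"},"squeeze":{"type":"number"}},"required":["increments"]}

```bash
mkdir -p pics; ls
python3 - <<'E'
from rig import r
import cv2
for n in("side","top"):
    cv2.imwrite(f"pics/{n}0.png",r.grab_frame(n)[...,::-1]); print(n,r.camera_info(n))
print(r.sense())
E
```

```text
pics
side {'K': array([[364.82853164,   0.        , 255.90142443],
       [  0.        , 364.82853164, 190.08553965],
       [  0.        ,   0.        ,   1.        ]]), 'rvec': array([ 0.53912578, -2.79676076,  1.00463248]), 'tvec': array([ 507.91951042,  247.13651613, 1100.86718444])}
top {'K': array([[352.28181004,   0.        , 251.71123866],
       [  0.        , 352.28181004, 182.37774001],
       [  0.        ,   0.        ,   1.        ]]), 'rvec': array([ 2.18960446, -2.16261854,  0.07133232]), 'tvec': array([-26.24586054, 576.65894574, 993.69894632])}
{'clock': 0.1, 'qpos': array([-1.22338809e+00,  3.53617834e-01,  1.63406420e+00,  9.79640322e-06,
        1.15520065e+00, -2.40854210e-03]), 'qvel': array([ 0.0008339 , -0.00087289, -0.00043918,  0.00070856,  0.00065463,
        0.00165911]), 'joint_efforts': array([-1.07866919e-03, -6.06355762e+01, -3.42817605e+01, -1.01127096e-04,
        4.00552250e-03, -3.29153340e-05]), 'eef_pos': array([ 214.05408339, -586.74105402,  230.61053265]), 'tcp_rot': array([-3.14030264e+00, -1.20644581e-05,  3.49812813e-01]), 'contact_force': array([ 0.30647793, -0.27674197,  0.24702663]), 'wrist_torque': array([-0.02381521,  0.03066174, -0.00296144]), 'opening': 1.0019370923180722}
```

View pics/side0.png

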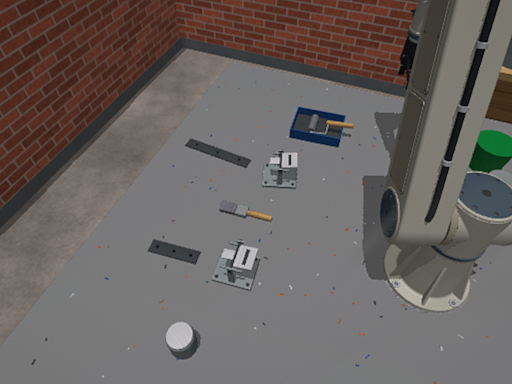

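View pics/top0.png

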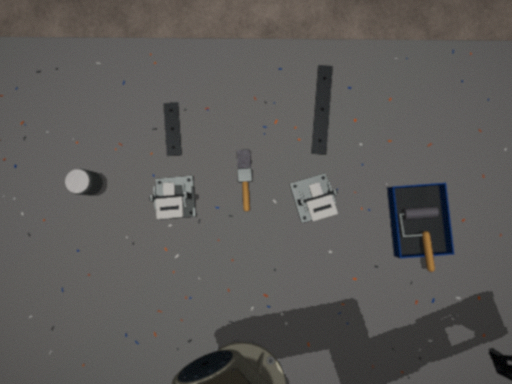

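The side picture shows the short strip at about (175,250), with its stand at (238,265). In the top picture they are at (172,128) and (175,198), on the left. The long strip's stand is at (315,198), the can at (80,181) and the brush at (245,180). I'll zoom in on the short stand.

```bash
python3 - <<'E'
import cv2,numpy as np
a=cv2.imread("pics/top0.png")[165:230,135:215]; b=cv2.imread("pics/side0.png")[230:295,200:280]
c=np.hstack([cv2.resize(a,None,fx=5,fy=5,interpolation=cv2.INTER_CUBIC),cv2.resize(b,None,fx=5,fy=5,interpolation=cv2.INTER_CUBIC)])
cv2.imwrite("pics/zoom0.png",c)
E
cat > h.py <<'E'
import numpy as np,cv2
from rig import r
def cam(n):
    i=r.camera_info(n); R=cv2.Rodrigues(i["rvec"])[0]; return i["K"],R,i["tvec"]
def ray(n,uv,z):
    K,R,t=cam(n); d=R.T@np.linalg.inv(K)@np.array([uv[0],uv[1],1.]); c=-R.T@t
    return c+d*(z-c[2])/d[2]
def proj(n,p):
    K,R,t=cam(n); q=K@(R@np.array(p)+t); return q[:2]/q[2]
def tri(ua,ub):
    P=[np.array(cam(n)[0])@np.c_[cam(n)[1],cam(n)[2]] for n in("top","side")]
    X=cv2.triangulatePoints(P[0],P[1],np.array(ua,float).reshape(2,1),np.array(ub,float).reshape(2,1)); return (X[:3]/X[3]).ravel()
E
```

```text
(no output)
```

View pics/zoom0.png

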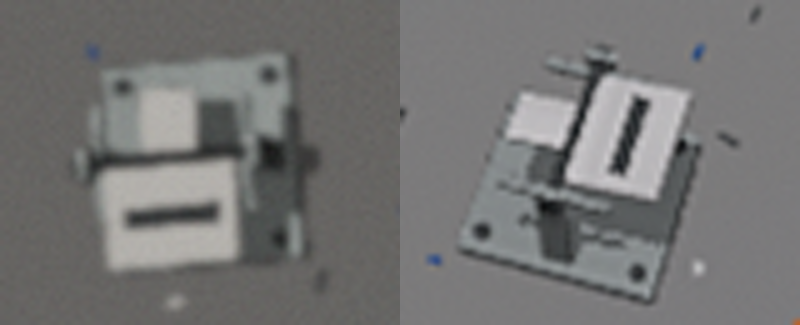

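Run:
```python
from h import *
# white paddle mask corners
def quad(img,box,th):
    x0,y0,x1,y1=box; c=cv2.resize(img[y0:y1,x0:x1],None,fx=8,fy=8,interpolation=cv2.INTER_CUBIC)
    m=((c.min(2)>th)*255).astype(np.uint8); m=cv2.morphologyEx(m,cv2.MORPH_OPEN,np.ones((5,5)))
    cs,_=cv2.findContours(m,cv2.RETR_EXTERNAL,cv2.CHAIN_APPROX_NONE); cs=sorted(cs,key=cv2.contourArea)[::-1]
    out=[]
    for k in cs[:2]:
        q=cv2.approxPolyDP(cv2.convexHull(k),0.06*cv2.arcLength(k,True),True).reshape(-1,2)
        out.append((cv2.contourArea(k)/64,((q+.5)/8-.5+[x0,y0]).round(2).tolist()))
    return out
T=cv2.imread("pics/top0.png");S=cv2.imread("pics/side0.png")
for th in(140,160,180):
    print(th,"top",quad(T,(140,170,210,230),th)); print("   side",quad(S,(205,235,275,295),th))
for uv in [(155.6,179.4),(193.2,176),(196,216.6)]: print("base top",ray("top",uv,12).round(1))
for uv in [(212,280),(250.4,290),(260,259)]: print("base side",ray("side",uv,12).round(1))
```

```text
140 top [(497.96875, [[180.81, 197.19], [180.94, 215.94], [156.56, 217.56], [155.81, 199.19]]), (147.78125, [[163.44, 181.56], [173.31, 181.06], [172.81, 193.94], [161.69, 193.69]])]
   side [(412.84375, [[241.06, 244.69], [257.69, 248.06], [250.56, 269.19], [232.81, 265.06]]), (111.6015625, [[223.94, 247.94], [234.56, 250.06], [231.69, 258.94], [220.81, 257.31]])]
160 top [(438.0546875, [[179.94, 197.56], [180.44, 215.56], [157.19, 216.94], [156.44, 199.56]]), (102.578125, [[171.94, 183.19], [172.81, 192.94], [163.81, 193.81], [163.56, 183.44]])]
   side [(387.640625, [[240.44, 245.19], [257.06, 248.31], [250.31, 268.94], [233.06, 265.06]]), (97.828125, [[223.94, 248.44], [234.31, 250.44], [231.56, 258.81], [221.06, 256.94]])]
180 top []
   side [(355.6171875, [[241.19, 245.19], [256.56, 248.81], [250.06, 268.69], [233.19, 264.81]]), (80.625, [[224.31, 248.69], [233.94, 250.56], [231.31, 258.56], [221.31, 256.44]])]
base top [583.1 262.2  12. ]
base top [594.4 152.3  12. ]
base top [476.4 141.1  12. ]
base side [578.9 266.5  12. ]
base side [462.9 253.4  12. ]
base side [473.6 150.   12. ]
```

Run:
```python
from h import *
T=[(181.2,197),(181.3,216.2),(156.2,217.9),(155.4,199)]   # pivot y-, free y-, free y+, pivot y+
S=[(241,244.6),(257.9,247.9),(250.7,269.4),(232.8,265.2)]
for a,b in zip(T,S):
    X=tri(a,b); print("paddle",X.round(1),np.linalg.norm(proj("top",X)-a).round(2),ray("top",a,90).round(1),ray("side",b,90).round(1))
T=[(163.4,181.8),(173.3,181.2)];S=[(220.8,257.3),(223.9,247.9)]
for a,b in zip(T,S):
    X=tri(a,b); print("tab",X.round(1))
c=np.array([528,204,0]);y=.09;R=np.array([[np.cos(y),-np.sin(y),0],[np.sin(y),np.cos(y),0],[0,0,1]])
for n in("top","side"):
    I=cv2.resize(cv2.imread(f"pics/{n}0.png"),None,fx=1,fy=1)
    for p in [(sx*60,sy*55,12) for sx in(1,-1) for sy in(1,-1)]+[(0,46,93),(0,-46,93),(38,15,85),(38,-15,85),(-58,35,88),(-58,-35,88)]:
        u=proj(n,c+R@p); print(n,p,u.round(1))
```

```text
paddle [528.3 168.4  91.1] 0.65 [530.  169.1  90. ] [527.  167.4  90. ]
paddle [477.2 164.9  99.4] 0.62 [478.6 167.4  90. ] [477.7 159.3  90. ]
paddle [471.7 232.7  95.2] 0.63 [473.2 234.6  90. ] [471.2 229.8  90. ]
paddle [522.6 237.6  92. ] 0.41 [523.8 238.5  90. ] [522.1 236.4  90. ]
tab [569.2 221.   77.7]
tab [571.4 192.7  83.7]
top (60, 55, 12) [154.9 179.5]
top (60, -55, 12) [192.4 176.6]
top (-60, 55, 12) [157.2 220.6]
top (-60, -55, 12) [195.  217.7]
top (0, 46, 93) [150.9 198.9]
top (0, -46, 93) [185.1 196.2]
top (38, 15, 85) [162.4 184.1]
top (38, -15, 85) [173.4 183.2]
top (-58, 35, 88) [156.7 220.2]
top (-58, -35, 88) [182.7 218.2]
side (60, 55, 12) [211.2 278.8]
side (60, -55, 12) [223.8 247.5]
side (-60, 55, 12) [250.3 290. ]
side (-60, -55, 12) [260.9 257.4]
side (0, 46, 93) [230.2 268.5]
side (0, -46, 93) [240.6 240.9]
side (38, 15, 85) [221.2 256.8]
side (38, -15, 85) [224.8 248. ]
side (-58, 35, 88) [251.6 271.4]
side (-58, -35, 88) [258.7 250. ]
```

The paddle and tab triangulate sensibly: 68 mm wide, about 0.15 rad up, tab middle at (570, 207). The pivot is at about (530, 204), with stand yaw about 0.08. My plan:
1. Press the tab down with shut fingers to raise the paddle.
2. Go round to the −x side.
3. Push the paddle over.

First I'll turn the tool, shut the gripper and start the crossing.

jog_arm(increments="0 0 0 0 0 0.09 -1; 0 0 0 0 0 0.09 -1; 0 0 0 0 0 0.09 -1; 1 -2 0 0 0 0 -1; 2 -4 0 0 0 0 -1; 2 -4 0 0 0 0 -1; 2 -4 0 0 0 0 -1; 2 -4 0 0 0 0 -1", squeeze=40)

```text
clock: 0.9
eef_pos: [289.7, -398.7, 231.0]
tcp_rot: [-3.141, 0.0, 0.079]
contact_force: [0.2, -0.0, -1.0]
opening: 0.0
```

jog_arm(increments="2.1 -3.9 0 0 0 0 -1; 2.1 -3.9 0 0 0 0 -1; 2.1 -3.9 0 0 0 0 -1; 2.1 -3.9 0 0 0 0 -1; 2.1 -3.9 0 0 0 0 -1; 2.1 -3.9 0 0 0 0 -1; 2.1 -3.9 0 0 0 0 -1; 2.1 -3.9 0 0 0 0 -1")

```text
clock: 1.7
eef_pos: [432.4, -74.3, 231.3]
tcp_rot: [3.142, -0.0, 0.08]
contact_force: [1.0, -0.5, -0.3]
opening: 0.003
```

jog_arm(increments="2.1 -3.9 0 0 0 0 -1; 2.1 -3.9 0 0 0 0 -1; 2.1 -3.9 0 0 0 0 -1; 2.1 -3.9 0 0 0 0 -1; 2.1 -3.9 0 0 0 0 -1; 2.1 -3.5 0 0 0 0 -1; 0 0 0 0 0 0 -1; 0 0 0 0 0 0 -1")

```text
clock: 2.5
eef_pos: [539.1, 163.8, 230.6]
tcp_rot: [3.141, 0.001, 0.082]
contact_force: [0.1, -0.2, -0.2]
opening: 0.001
```

jog_arm(increments="0.9 -2.0 0 0 0 0 -1; 0.8 -2.1 0 0 0 0 -1; 0 0 2.5 0 0 0 -1; 0 0 2.5 0 0 0 -1; 0 0 2.5 0 0 0 -1; 0 0 1.5 0 0 0 -1; 0 0 0 0 0 0 -1; 0 0 0 0 0 0 -1")

```text
clock: 3.3
eef_pos: [553.3, 204.9, 141.9]
tcp_rot: [3.142, -0.0, 0.079]
contact_force: [0.4, 0.9, 0.5]
opening: 0.002
```

Run:
```python
from h import *
T=r.grab_frame("top")[...,::-1];S=r.grab_frame("side")[...,::-1]
c=np.hstack([cv2.resize(T[150:250,120:220],None,fx=4,fy=4,interpolation=cv2.INTER_CUBIC),cv2.resize(S[200:300,185:285],None,fx=4,fy=4,interpolation=cv2.INTER_CUBIC)])
cv2.imwrite("pics/z1.png",c); print(r.sense()["eef_pos"])
```

```text
[553.91040168 205.38411823 142.61853289]
```

View pics/z1.png

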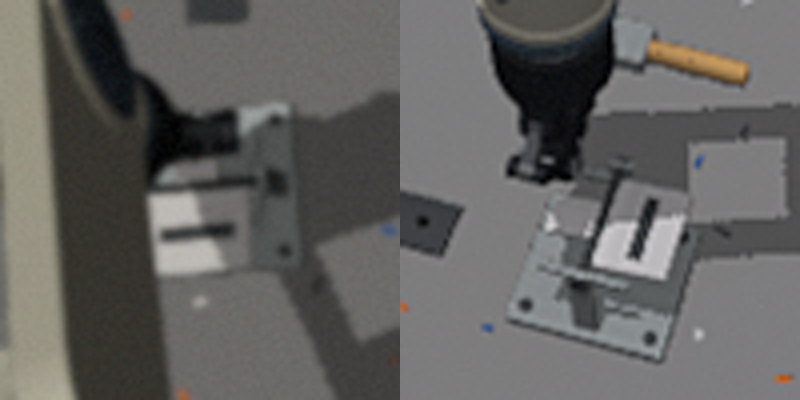

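In the side crop, the shut fingertips hang above the tab at about (545,165), just to the far side of the pivot rod. Nothing else is close. Lowering now.

jog_arm(increments="0 0 1 0 0 0 -1; 0 0 1 0 0 0 -1; 0 0 1 0 0 0 -1; 0 0 1 0 0 0 -1; 0 0 0.8 0 0 0 -1; 0 0 0.5 0 0 0 -1; 0 0 0.5 0 0 0 -1; 0 0 0 0 0 0 -1")

```text
clock: 4.2
eef_pos: [553.0, 205.3, 82.8]
tcp_rot: [3.141, 0.0, 0.08]
contact_force: [0.0, 0.7, 0.1]
opening: 0.001
```

jog_arm(increments="0 0 0.3 0 0 0 -1; 0 0 0.3 0 0 0 -1; 0 0 0.3 0 0 0 -1; 0 0 0.3 0 0 0 -1; 0 0 0.3 0 0 0 -1; 0 0 0.3 0 0 0 -1; 0 0 0 0 0 0 -1; 0 0 0 0 0 0 -1")

```text
clock: 5.0
eef_pos: [552.8, 205.3, 64.9]
tcp_rot: [3.141, 0.001, 0.08]
contact_force: [0.8, -0.4, 0.3]
opening: 0.003
```

```bash
cat > look.py <<'E'
from h import *
import sys
T=r.grab_frame("top")[...,::-1];S=r.grab_frame("side")[...,::-1]
c=np.hstack([cv2.resize(T[150:250,120:220],None,fx=4,fy=4,interpolation=cv2.INTER_CUBIC),cv2.resize(S[200:300,185:285],None,fx=4,fy=4,interpolation=cv2.INTER_CUBIC)])
cv2.imwrite(f"pics/{sys.argv[1]}.png",c); s=r.sense();print(s["clock"],s["eef_pos"],s["contact_force"])
E
python3 look.py z2
```

```text
5.1 [552.78231187 205.30520073  65.05259775] [ 0.58533714 -0.43380185 -0.20336121]
```

View pics/z2.png

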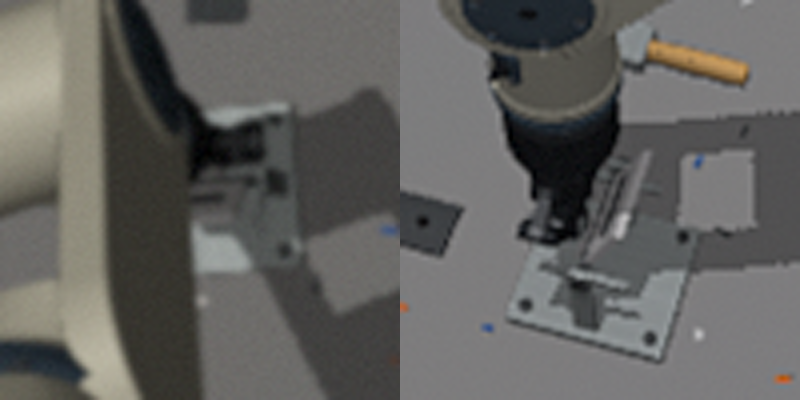

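In the side crop the paddle now stands about 60° up, at (620,195), and the stand's base corners haven't moved. Next I'll lift off and cross to the −x side, above the paddle.

jog_arm(increments="0.4 0 0 0 0 0 -1; 0 0 -2 0 0 0 -1; 0 0 -4 0 0 0 -1; 0 0 -4 0 0 0 -1; 0 0 -2.5 0 0 0 -1; 0 0 0 0 0 0 -1; -2 0 0 0 0 0 -1; -3 0 0 0 0 0 -1")

```text
clock: 5.9
eef_pos: [507.3, 201.6, 189.6]
tcp_rot: [3.142, 0.0, 0.079]
contact_force: [-0.5, -0.2, -0.0]
opening: 0.001
```

jog_arm(increments="-3 0 0 0 0 0 -1; -1.5 0 0 0 0 0 -1; 0 0 0 0 0 0 -1; 0 0 2 0 0 0 -1; 0 0 2 0 0 0 -1; 0 0 2 0 0 0 -1; 0 0 1 0 0 0 -1; 0 0 0 0 0 0 -1")

```text
clock: 6.7
eef_pos: [462.4, 197.9, 119.0]
tcp_rot: [3.141, 0.002, 0.08]
contact_force: [-0.4, -0.0, -0.2]
opening: 0.002
```

```bash
python3 look.py z3
```

```text
6.8 [463.10853686 198.30014381 120.53836698] [0.30193189 0.66877191 0.95784117]
```

View pics/z3.png

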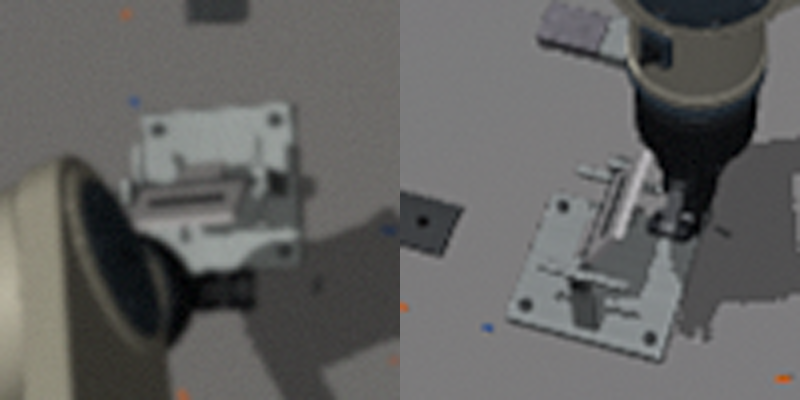

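The paddle stays at about 60° (side crop: free edge near (640,165)), with the tips clear on its −x side at (675,225). Now I push it towards +x.

jog_arm(increments="0.7 0 -0.1 0 0 0 -1; 0.7 0 -0.1 0 0 0 -1; 0.7 0 -0.1 0 0 0 -1; 0.7 0 0 0 0 0 -1; 0.7 0 0 0 0 0 -1; 0.7 0 0 0 0 0 -1; 0.7 0 0 0 0 0 -1; 0.4 0 0 0 0 0 -1")

```text
clock: 7.6
eef_pos: [516.0, 202.4, 123.2]
tcp_rot: [-3.142, -0.0, 0.08]
contact_force: [-1.4, 0.4, 0.7]
opening: -0.001
```

```bash
python3 look.py z4
```

```text
7.7 [515.87809182 202.41988241 123.20222904] [ 0.70308167 -0.76043279  0.29877507]
```

View pics/z4.png

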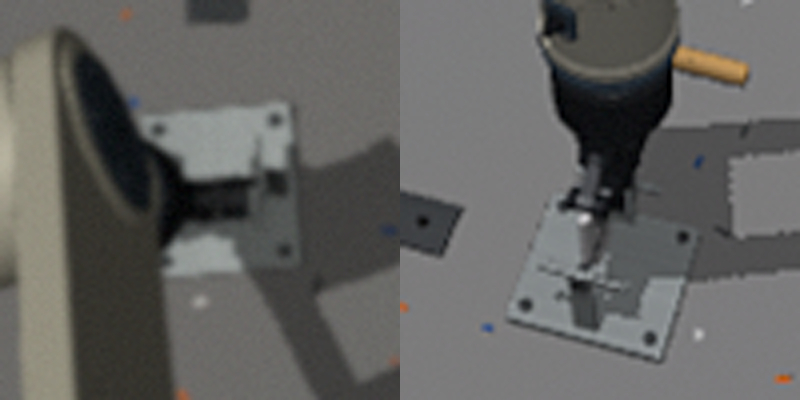

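The paddle is upright in the side crop at about (590,235), with the tips against its ring face and the stand unmoved. I carry on over in an arc.

jog_arm(increments="0.7 0 0 0 0 0 -1; 0.7 0 0 0 0 0 -1; 0.65 0 0.3 0 0 0 -1; 0.6 0 0.3 0 0 0 -1; 0.5 0 0.5 0 0 0 -1; 0.5 0 0.5 0 0 0 -1; 0.3 0 0.6 0 0 0 -1; 0.3 0 0.6 0 0 0 -1")

```text
clock: 8.5
eef_pos: [557.8, 205.7, 94.6]
tcp_rot: [3.142, 0.0, 0.08]
contact_force: [-1.2, 0.2, 0.3]
opening: 0.001
```

jog_arm(increments="0.1 0 0.2 0 0 0 -1; 0 0 0.2 0 0 0 -1; 0 0 0.1 0 0 0 -1; 0 0 0.1 0 0 0 -1; 0 0 0 0 0 0 -1; 0 0 0 0 0 0 -1; 0 0 0 0 0 0 -1; 0 0 0 0 0 0 -1")

```text
clock: 9.3
eef_pos: [558.5, 205.9, 89.3]
tcp_rot: [-3.142, -0.0, 0.08]
contact_force: [-0.0, -0.6, -0.2]
opening: 0.003
```

```bash
python3 look.py z5
```

```text
9.4 [558.5526437  205.81982243  89.30744875] [-0.82859265  0.28099217 -0.10197284]
```

View pics/z5.png

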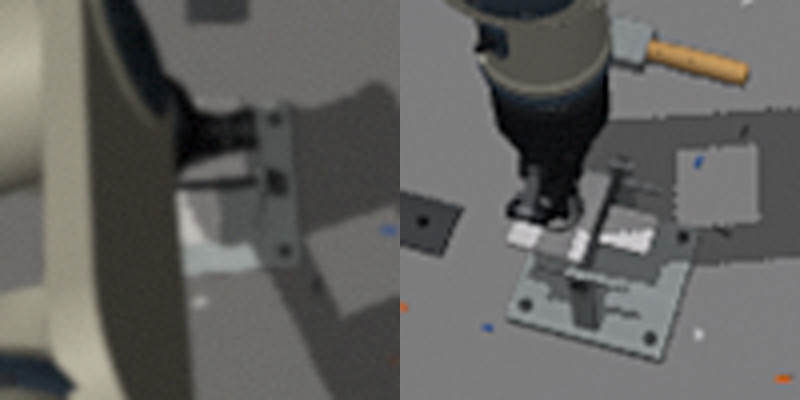

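The paddle is now over on the +x side, almost level (white at (520,235)–(580,245), tab at (630,235)), with little contact force. I'll press down in 1 mm steps until the stop shows in the force reading.

jog_arm(increments="0.5 0 0 0 0 0 -1; 0.5 0 0 0 0 0 -1; 0 0 0.1 0 0 0 -1; 0 0 0 0 0 0 -1; 0 0 0.1 0 0 0 -1; 0 0 0 0 0 0 -1; 0 0 0 0 0 0 -1; 0 0 0 0 0 0 -1")

```text
clock: 10.2
eef_pos: [568.8, 206.6, 88.0]
tcp_rot: [-3.142, -0.001, 0.08]
contact_force: [-1.1, -0.9, 7.1]
opening: -0.001
```

jog_arm(increments="0 0 0.1 0 0 0 -1; 0 0 0 0 0 0 -1; 0 0 0 0 0 0 -1; 0 0 0 0 0 0 -1; 0 0 0 0 0 0 -1; 0 0 0 0 0 0 -1; 0 0 0 0 0 0 -1; 0 0 0 0 0 0 -1")

```text
clock: 11.0
eef_pos: [568.9, 206.7, 87.8]
tcp_rot: [-3.141, -0.001, 0.08]
contact_force: [-3.2, -2.3, 15.0]
opening: 0.002
```

jog_arm(increments="0 0 -0.5 0 0 0 -1; 0 0 -2 0 0 0 -1; 0 0 -4 0 0 0 -1; 0 0 -4 0 0 0 -1; 0 4 -2 0 0 0 -1; -1 4 0 0 0 0 -1; -1 4 0 0 0 0 -1; -1 4 0 0 0 0 -1")

```text
clock: 11.8
eef_pos: [550.7, 43.4, 211.4]
tcp_rot: [3.142, -0.0, 0.08]
contact_force: [1.1, 0.5, 0.8]
opening: -0.001
```

jog_arm(increments="-1 4 0 0 0 0 -1; -1 4 0 0 0 0 -1; -1 4 0 0 0 0 -1; -1 4 0 0 0 0 -1; -1 4 0 0 0 0 -1; -1 4 0 0 0 0 -1; 0 0 0 0 0 0 -1; 0 0 0 0 0 0 -1")

```text
clock: 12.6
eef_pos: [510.2, -199.9, 211.1]
tcp_rot: [-3.141, 0.0, 0.078]
contact_force: [0.2, -0.3, -0.9]
opening: -0.0
```

```bash
python3 look.py z6
```

```text
12.7 [ 510.58645136 -198.57106087  211.10784993] [ 0.08847354  0.86058771 -0.05564393]
```

View pics/z6.png

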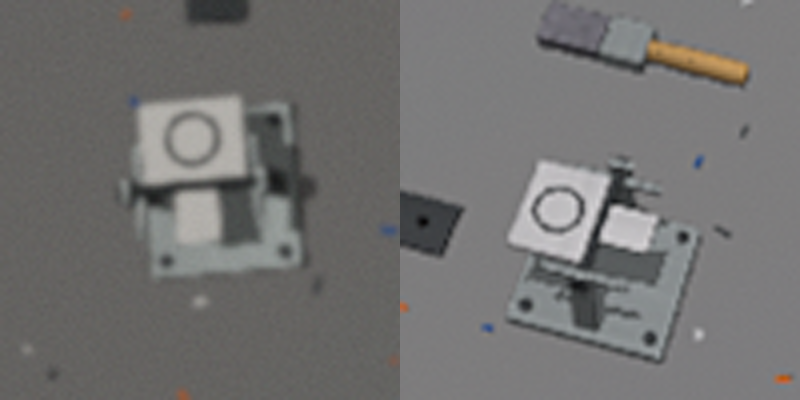

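The ring face is up and the paddle lies on the +x side, with the stand where it was. I'll check the level by triangulation and compare the whole pictures before and after.

Run:
```python
from h import *
t=lambda x,y:(120+x/4-.4,150+y/4-.4); s=lambda x,y:(185+(x-400)/4-.4,200+y/4-.4)
for a,b in [((137,103),(508,242)),((240,96),(541,161)),((247,178),(610,178)),((141,185),(577,262))]:
    print(tri(t(*a),s(*b)).round(1))
T=r.grab_frame("top")[...,::-1];S=r.grab_frame("side")[...,::-1]
for n,I in(("top",T),("side",S)):
    cv2.imwrite(f"pics/{n}9.png",I)
    # stand base corner edges shift: phase correlation on base/near part
A=cv2.imread("pics/side0.png",0);B=cv2.cvtColor(S.copy(),cv2.COLOR_BGR2GRAY)
for nm,(x0,y0,x1,y1) in dict(base=(205,268,265,295),strip_s=(140,232,210,270),brush=(212,195,280,228),can=(160,315,200,360)).items():
    print(nm,cv2.phaseCorrelate(np.float32(A[y0:y1,x0:x1]),np.float32(B[y0:y1,x0:x1])))
cv2.imwrite("pics/both9.png",np.vstack([T[:300],S[:300]]))
```

```text
[585.6 244.3  89.7]
[592.1 175.2  88.6]
[538.2 169.3  88.7]
[532.3 240.3  90.1]
base ((0.342927216872674, 0.3422188445291159), 0.5985021814887906)
strip_s ((0.0006400680483480414, -0.051370436149184684), 0.9320791234158807)
brush ((0.00971466112862629, -0.039588048067439985), 1.0010010452918063)
can ((-0.02688508165211445, 0.46941188460094097), 0.989601280954149)
```

View pics/both9.png

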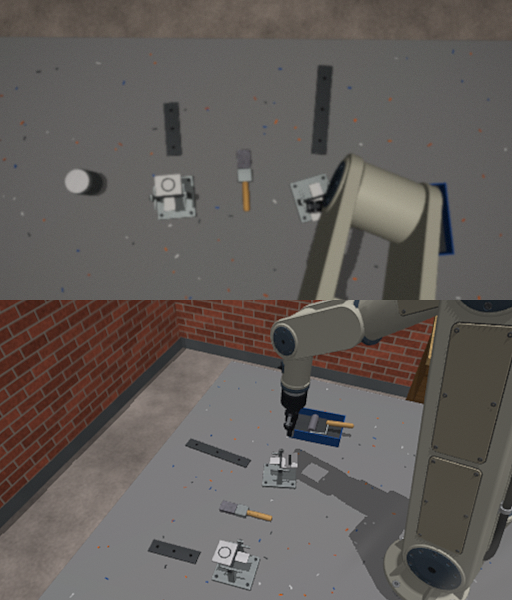

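The free and pivot edges come out at equal height, within about 1 mm over 54 mm, so the paddle is level. Nothing else has moved, the long marker is unturned, and the arm is clear at z = 211. Handing in.

```bash
python3 -c "
from rig import r
print(r.sign_off())"
```

```text
the job is handed in; nothing more can be done
None
```

The short strip's paddle is flipped right over: it lies flat on the +x side of its stand with the ring face up, and I've handed the job in. `sign_off` gives no verdict, so this rests on my own checks. With the fingers shut, I pressed the thumb tab down to raise the paddle to about 60°. I then pushed it past upright from the other side and pressed it onto its stop with about 15 N. The whole job took about 13 s of the 54 s allowed.

- **Level:** the free and pivot edges triangulate to the same height within about 1 mm, at about 89 mm. That agrees with the tips stopping at 88 mm under load.
- **Stand:** its image shifted by about 0.3 px (roughly 1 mm), a weak match because shadows and the paddle had changed in that area.
- **Short strip, brush and can:** no real movement. The can's image read a 0.5 px shift, which is under 2 mm.
- **Long strip, its marker and the tray:** these look unchanged, judged by eye only. The arm partly hid the long stand and the tray in the last top view.
- **Robot:** clear of everything, with the fingertips at 211 mm and no contact force beyond sensor noise.

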